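Slide a board carrier under the inspection bridge and start the scan

ROBOT

A 6-joint arm with a two-finger parallel gripper is mounted at the origin on the work surface. World frame = base frame: x ahead of the robot, y to its left, z up, the work surface at z = 0. Lengths are in mm, angles in rad, forces in N, time in s.
With the tool pointing down it reaches from about 400 to 825 mm from the base axis. Payload 7 kg.
Tool frame: the origin (TCP) lies between the finger pads; the fingertips stand 11 mm ahead of it and the grasp point (between the pads) lies 8 mm behind it; z points along the fingers, y is the line along which they close (so a half turn about z gives the same grasp; the last joint's range is limited). The gripper opens to 88 mm and grips with 3 to 60 N. Pads are 19 mm wide; open, the fingers measure 130 mm over their backs; the gripper's body (78 mm by 193 mm) begins 47 mm behind the grasp point.
Start: joints at [-0.837, 0.359, 0.012, 0, -1.224, -0.288], TCP at [291.018, -609.019, 237.561] pointing down, gripper open.
Joint ranges: [-3.07, 3.07], [-1.43, 2.12], [-1.02, 1.25], [-3.03, 1.67], [-3.05, -0], [-3.03, 3.03]. Speed limits (rad/s): [2.39, 2.39, 3.01, 3.14, 3.14, 3.14].

INTERFACE

Orientations are given as a rotation vector (axis times angle).
In Python, from cell import movep, move_l, set_joints, gripper_open, gripper_close, wait, inverse_kinematics, get_obs, capture, PlanningError, sign_off gives the robot as it stands. Calls block until the motion is done:
- movep(position, orientation): joint-space move of the TCP to a pose.
- move_l(position, v=150, orientation=None): straight line of the TCP; orientation=None keeps the orientation; v is the mean speed in mm/s.
- set_joints(angles): joint-space move.
- gripper_open() and gripper_close(effort=None): open the fingers fully, or close them until they stop; effort is the grip in N (None keeps the last).
- wait(seconds).
- inverse_kinematics(position, orientation): joint angles nearest the present ones, or None.
- get_obs(): the state.
- capture(name): name is "scene" or "top" or "wrist"; returns a dict with "image" (420x560x3 uint8, red, green, blue), "range_z" (420x560 float32, mm along the optical axis (not along the pixel's ray), 0 where there is no reading), "K" (3x3 intrinsics, pixels), "origin" and "orientation" of the camera in the world. Camera axes: x right, y down, z forward; pixel columns grow to the right and rows downward; lengths in mm; the calibration is good to about 2 mm. A picture is of the moment at which its call begins.
A pose or a line that the arm cannot do raises PlanningError and nothing moves.
- sign_off(): hands the job in; it is judged then, once.
The state is a dict: "time": time; "q": joint angles; "qd": joint speeds; "joint_torque": joint torques, N m; "position": TCP position; "tcp_rot": TCP orientation; "contact_force": force on the tool from outside, world axes, zero at the start; "wrist_torque": the same for the moment, N m; "width": finger opening in mm; "grip_force": force on a finger pad.
Only numpy, scipy, OpenCV 4.12 (cv2) and the standard library are available. Lean on these libraries where they do the work, as an engineer would, in place of code of your own. Each camera call takes 0.05 s, during which the arm holds its last target. There are 200 camera calls.

TASK

On the electronics bench, push the flat metal board carrier along the bench top, through the flared guide rails and under the low camera bridge until its front edge is fully home against the two end stops, then press the push button on the bridge's pillar all the way down and let it go. Only push the carrier by its metal edge with the fingertips: do not pinch, lift or tip it, do not let it knock the bridge, do not touch the circuit board screwed on top of it, and do not press the button before the carrier is home. Leave the multimeter, spool, jar and heat sink where they are, and finish clear of everything.

Things in the scene. Friction and masses are not known exactly. Their poses are not given: they have to be found in the camera images.
- carrier: Loose flat aluminium plate on the bench, 100 mm along its x, 104 mm along its y, 10 mm thick, 0.25 to 0.5 kg with its board; slides with a few N of friction. Origin: centre of its underside, z up. Its +x edge is the front edge that enters first. Starts on the fixture's -x side, up to 30 mm off its centre line and turned up to 0.3 rad against it.
- carrier_rear (a point): Middle of the carrier's rear (-x) edge face, 50 mm behind its origin, 5 mm up: a place to push.
- board: Green circuit board screwed onto the carrier, 72 mm (x) by 80 mm (y), 14 mm to the top of its highest part, which is 24 mm above the bench. Origin: centre of its underside, 10 mm above the carrier's origin. The carrier's bare rim is 14 mm wide at front and rear, 12 mm at the sides. Must not be touched.
- fixture: Inspection fixture fixed to the bench; its place and turn vary. Origin: on the bench, where the carrier's origin lies when home; +x is the sliding direction (away from the robot), y left, z up; at home the carrier's axes agree with these. Two pillars 46 mm high carry the bridge: 64 to 100 mm either side, x -10 to 35 mm. At home the carrier's rear edge (x -50 mm) is clear of bridge and rails.
- mouth (a point): Middle of the mouth of the fixture's two 12 mm high slick white plastic guide rails, on the bench at fixture x -46 mm. Here the rails flare to about 65 mm either side of the centre line; they narrow until fixture x -20 mm, then run straight to x 45 mm with inner faces 55 mm either side (3 mm side play).
- stops (a point): Midpoint between the faces of the two steel end stops, on the bench at fixture x 50 mm. The stops stand 30 mm either side of it and are 18 mm high; the carrier's front edge touches both at home.
- bridge: Low white camera bridge across the fixture between the pillars, x = -10 to +35 mm in the fixture frame. Its underside is 28 mm above the bench, so it clears the board's highest part by 4 mm; its top is at 46 mm, its camera housing at 62 mm and the housing's cap at 74 mm. Origin: centre of its underside, 12.5 mm ahead (+x) of the fixture origin and 28 mm up.
- scan_top (a point): Centre of the top of the grey round push button, 26 mm across, on top of the fixture's right-hand (-y) pillar, 68 mm above the bench when up. It stands 10 mm out of its black round housing, 42 mm across.
- scan (a joint): Travel of the push button in m: 0 released, 0.006 fully down. Moves straight down, is sprung back, and takes about 4 N to push fully down.
- multimeter: Orange hand multimeter lying loose, 145 x 72 x 34 mm, to the left (+y) of the carrier. Origin: centre of its underside. Leave alone.
- spool: Grey spool, 52 mm across, 38 mm high, standing loose to the left of the fixture. Origin: centre of its underside. Leave alone.
- jar: Amber glass jar, 44 mm across, 50 mm high, standing loose to the right (-y) of the fixture. Origin: centre of its underside. Leave alone.
- heatsink: Small finned aluminium heat sink, 34 x 30 x 22 mm, lying loose to the right of the carrier. Origin: centre of its underside. Leave alone.
Not all that is in view belongs to the job. Of the things that look like the fixture, take the one that is farthest to the robot's left at the start.

How it is judged:
By the outcome, as a careful person would: the job done as asked, in the order asked, and still so for the second after the job is handed in, with the robot touching nothing.
It also fails if it takes over 72 s, if anything falls off the work surface, if the arm or the gripper's body presses on something with over 40 N, if the wrist force passes 120 N, or if a joint passes its speed limit or range.

## Working session

There is one attempt and no reset: what is moved stays moved. The work goes in short steps, each a Python script; the robot and the scene stay as the last script left them, time stands still between calls to the robot, and variables do not carry over. Pictures are saved under pics/ and viewed, at most 10 in all, crops included, and the job is handed in when it is done.

```bash
ls; mkdir -p pics; python3 - <<'E'
from cell import *
import cv2,numpy as np
for n in("top","scene"):
    c=capture(n); cv2.imwrite(f"pics/{n}0.png",c["image"][:,:,::-1]); np.savez(f"{n}0.npz",**c)
    print(n,c["K"].tolist(),c["origin"],c["orientation"],(c["range_z"]>0).mean())
o=get_obs();print(o["time"],o["tcp_rot"],o["width"])
E
```

```text
pics
top [[516.8096301193434, 0.0, 291.46794116286844], [0.0, 516.8096301193434, 217.06519787907598], [0.0, 0.0, 1.0]] [ 436.55137265   -4.22045165 1102.26012068] [-2.17768391  2.16281653 -0.08534615] 0.9958843537414966
scene [[511.8251457881411, 0.0, 275.4458226318596], [0.0, 511.8251457881411, 207.02263969838543], [0.0, 0.0, 1.0]] [1369.60986404 -445.84429122  820.4538266 ] [-1.9737234  -1.22189848  0.58086304] 0.9939753401360544
0.1 [ 6.94189584e-01 -3.06347095e+00 -2.21447566e-03] 87.58257925891374
```

View pics/top0.png

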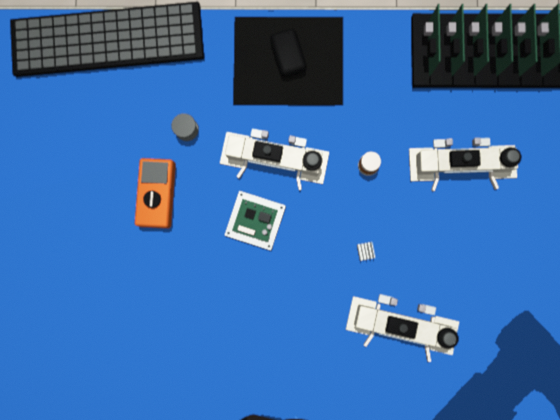

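View pics/scene0.png

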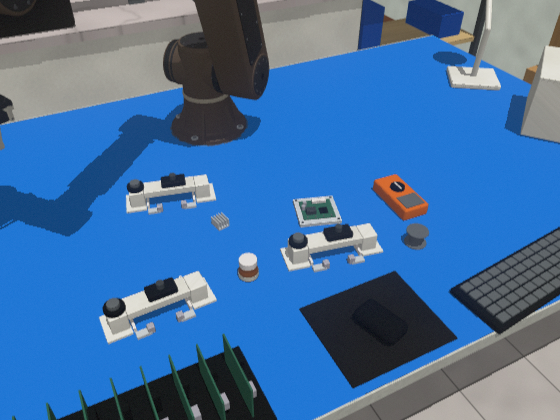

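The target is the left-most fixture, with its centre near top pixel (275,157). The carrier is at (255,220), the multimeter at (155,193), the spool at (184,126), the jar at (370,163) and the heat sink at (366,251). Next I'll take a closer wrist view with the gripper closed.

```bash
cat > h.py <<'E'
from cell import *
import cv2,numpy as np
from scipy.spatial.transform import Rotation as R
def down(yaw): # tool z down, tool y at yaw from world y
    return (R.from_euler('z',yaw)*R.from_rotvec([0,np.pi,0])).as_rotvec()
def plane(c,uv,z):
    uv=np.atleast_2d(uv).astype(float); Rm=R.from_rotvec(c["orientation"]).as_matrix()
    d=(np.linalg.inv(c["K"])@np.c_[uv,np.ones(len(uv))].T).T@Rm.T
    o=np.array(c["origin"]); z=np.broadcast_to(z,len(uv))
    return o+d*((z-o[2])/d[:,2])[:,None]
def cloud(c):
    v,u=np.mgrid[:420,:560]; Z=c["range_z"]
    p=np.stack([(u-c["K"][0,2])/c["K"][0,0]*Z,(v-c["K"][1,2])/c["K"][1,1]*Z,Z],-1)
    return p@R.from_rotvec(c["orientation"]).as_matrix().T+np.array(c["origin"])
E
python3 - <<'E'
from h import *
c=np.load("top0.npz")
print(plane(c,[(255,220)],10),plane(c,[(275,157)],46),plane(c,[(312,160)],68),plane(c,[(155,193),(184,126),(370,163),(366,251)],30).round())
P=cloud(c);print(P[220,255],P[160,312],P[300,200])
gripper_close(10)
movep([430,60,330],down(-0.2)); print(get_obs()["time"],get_obs()["q"])
c=capture("wrist");cv2.imwrite("pics/w1.png",c["image"][:,:,::-1]);np.savez("w1.npz",**c);print(c["origin"],c["orientation"])
E
```

```text
[[527.94430888  85.58114449  10.        ]] [[656.3484087   42.88810461  46.        ]] [[645.97823721 -33.24772799  68.        ]] [[ 582.  295.   30.]
 [ 725.  237.   30.]
 [ 648. -156.   30.]
 [ 463. -147.   30.]]
[527.45386161  85.09923693  15.86145945] [645.86151516 -33.23154992  68.57643494] [357.98230173 201.18821692  -3.67750585]
3.975 [ 5.95412001e-01 -1.04802080e-01 -3.22628004e-01  8.03647390e-05
 -1.35328589e+00 -2.36659330e+00]
[365.12551708  72.35779677 477.16846082] [2.27269087 1.86162405 0.2361029 ]
```

View pics/w1.png

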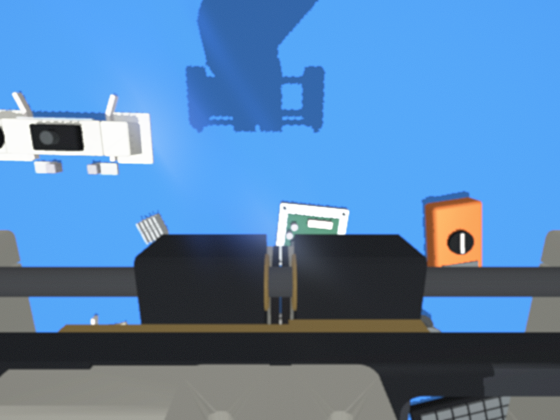

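The wrist camera sits on the tool's +x side and looks back toward the robot. The carrier's rear edge is at about (313,208), and the gripper hides the rest. I'll turn the wrist half a turn and look ahead.

```bash
python3 - <<'E'
from h import *
movep([525,60,330],down(np.pi-0.2)); print(get_obs()["time"],get_obs()["q"])
c=capture("wrist");cv2.imwrite("pics/w2.png",c["image"][:,:,::-1]);np.savez("w2.npz",**c);print(c["origin"],c["orientation"])
E
```

```text
6.7667 [ 4.85222108e-01  6.66784491e-02 -1.55107019e-01  3.12640745e-05
 -1.34894357e+00  8.85115519e-01]
[590.19854149  46.15819741 477.26915907] [ 1.88211633 -2.29746282 -0.28914611]
```

View pics/w2.png

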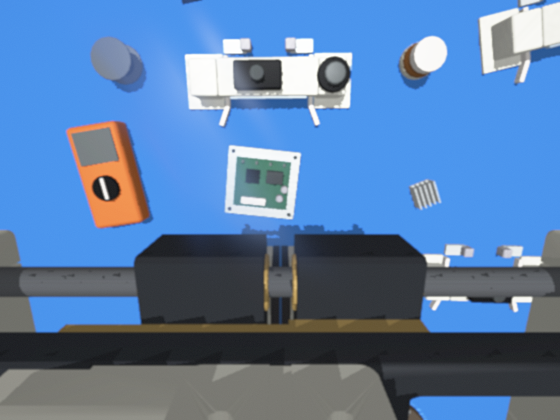

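View w2 shows everything needed. The carrier spans (225-300, 146-218), the bridge (187-352, 53-110) with its button at (333,74), and the rail ends are at (224,122) and (316,122). Both stops, at (237,46) and (299,46), are also in view.

```bash
cat >> h.py <<'E'
def seg(c):
    h=cv2.cvtColor(c["image"],cv2.COLOR_RGB2HSV); im=c["image"].astype(int)
    return h,(h[...,1]<70)&(h[...,2]>140)
def carrier(c,win):
    u0,u1,v0,v1=win; h,w=seg(c); g=(h[...,0]>40)&(h[...,0]<90)&(h[...,1]>60)
    m=np.zeros((420,560),np.uint8); m[v0:v1,u0:u1]=(w|g)[v0:v1,u0:u1]
    m=cv2.morphologyEx(m,cv2.MORPH_CLOSE,np.ones((5,5)))
    k=max(cv2.findContours(m,cv2.RETR_EXTERNAL,cv2.CHAIN_APPROX_NONE)[0],key=cv2.contourArea)
    p=plane(c,k[:,0,:],10)[:,:2].astype(np.float32)
    (ctr,sz,a)=cv2.minAreaRect(p); a=(a+45)%90-45
    return np.array(ctr),sz,np.deg2rad(a)
E
python3 - <<'E'
from h import *
c=dict(np.load("w2.npz"))
print("carrier",carrier(c,(205,320,135,228)))
P=cloud(c); u0,u1,v0,v1=170,370,30,135
S=P[v0:v1,u0:u1]; I=c["image"][v0:v1,u0:u1]; h,w=seg(c); w=w[v0:v1,u0:u1]
print("bench z",np.median(P[130:140,400:500,2]))
hist=np.histogram(S[...,2],np.arange(-6,84,4));print(list(zip(hist[1],hist[0])))
m=(S[...,2]>40)&(S[...,2]<52)
(ct,sz,a)=cv2.minAreaRect(S[m][:,:2].astype(np.float32));print("bridge",ct,sz,(a+45)%90-45)
m=(S[...,2]>64)&(S[...,2]<71);m[:,:130]=0
print("button",S[m].mean(0),m.sum())
# base outline in pixels, plane 0
W=np.zeros((420,560),np.uint8);W[v0:v1,u0:u1]=(w&(S[...,2]<30))
print("low",[ (np.median(S[r[0]-v0:r[1]-v0,r[2]-u0:r[3]-u0].reshape(-1,3),0)).round(1) for r in [(44,48,233,241),(43,47,296,303),(118,124,222,226),(118,124,314,318)]])
E
```

```text
carrier (array([527.58361816,  87.11320496]), (104.41666412353516, 100.48895263671875), np.float64(-0.30395616259066777))
bench z 0.036510966995621175
[(np.int64(-6), np.int64(77)), (np.int64(-2), np.int64(11778)), (np.int64(2), np.int64(1464)), (np.int64(6), np.int64(560)), (np.int64(10), np.int64(290)), (np.int64(14), np.int64(169)), (np.int64(18), np.int64(139)), (np.int64(22), np.int64(1)), (np.int64(26), np.int64(39)), (np.int64(30), np.int64(45)), (np.int64(34), np.int64(163)), (np.int64(38), np.int64(106)), (np.int64(42), np.int64(1630)), (np.int64(46), np.int64(1944)), (np.int64(50), np.int64(51)), (np.int64(54), np.int64(289)), (np.int64(58), np.int64(915)), (np.int64(62), np.int64(717)), (np.int64(66), np.int64(369)), (np.int64(70), np.int64(69)), (np.int64(74), np.int64(99)), (np.int64(78), np.int64(0))]
bridge (663.322509765625, 47.706504821777344) (200.5209503173828, 45.402713775634766) -10.87310791015625
button [647.48915671 -32.32604229  67.91789851] 385
low [array([715.5,  81.1,   6.8]), array([699.9,  -1.8,   6.7]), array([624.1, 120.8,  12.6]), array([599.1,  -6.2,  11.8])]
```

```bash
python3 - <<'E'
from h import *
c=np.load("w2.npz");i=c["image"][30:230,175:375,::-1];cv2.imwrite("pics/w2z.png",cv2.resize(i,(600,600),interpolation=cv2.INTER_CUBIC))
E
```

```text
(no output)
```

View pics/w2z.png

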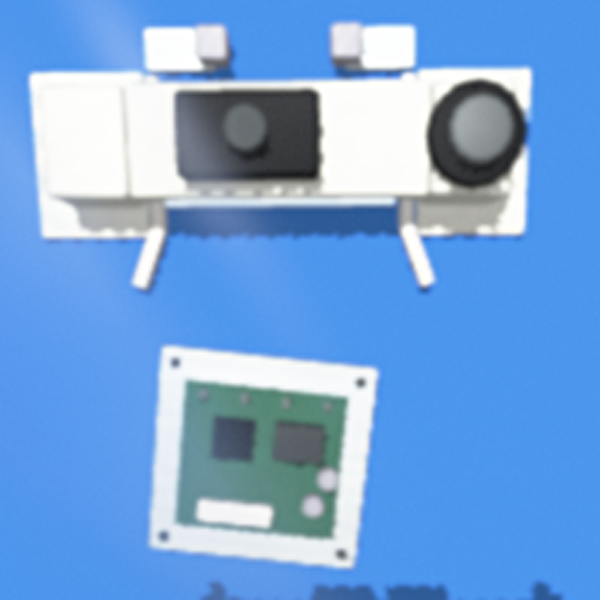

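Fixture origin is about (651.0, 50.1) with yaw -0.190, and the button position agrees with it. In the fixture frame the carrier is at (-128, 13) with a turn of -0.114. I'll push its rear edge with the closed fingers as a flat pusher, along a smooth curve onto the centre line.

```bash
cat >> h.py <<'E'
F=np.array([651.0,50.1]); FY=-0.190
def rot(a): return np.array([[np.cos(a),-np.sin(a)],[np.sin(a),np.cos(a)]])
def f2w(p): return F+rot(FY)@np.array(p,float)
def w2f(p): return rot(FY).T@(np.array(p,float)-F)
D=59.5  # carrier origin to tool axis while pushing
def toolpose(x,y,th,back=0,z=14):
    p=f2w(np.array([x,y])-(D+back)*np.array([np.cos(th),np.sin(th)]))
    return [p[0],p[1],z],down(np.pi+FY+th)
def ff(): return (rot(FY).T@np.array(get_obs()["contact_force"])[:2]).round(1), round(float(get_obs()["contact_force"][2]),1)
E
python3 - <<'E'
from h import *
x0,y0,t0=-128.2,13.0,-0.114
p,o=toolpose(x0,y0,t0,20,80); movep(p,o)
p[2]=14; move_l(p,100); print(get_obs()["time"],ff())
p,o=toolpose(x0,y0,t0,1);move_l(p,60,o);print("near",ff())
from scipy.interpolate import CubicHermiteSpline as H
s=H([x0,-20],[y0,0],[t0,0])
for x in np.arange(-122,-79,8.):
    p,o=toolpose(x,float(s(x)),float(np.arctan(s(x,1)))); move_l(p,40,o)
    f=ff();print(x,round(float(s(x)),1),round(float(s(x,1)),3),f)
    if abs(f[0]).max()>20: break
c=capture("wrist");cv2.imwrite("pics/w3.png",c["image"][:,:,::-1]);np.savez("w3.npz",**c);print(get_obs()["time"])
c=capture("top");np.savez("top3.npz",**c)
E
```

```text
8.6583 (array([ 0.9, -0.2]), -0.6)
near (array([0. , 0.3]), -0.2)
-122.0 12.2 -0.128 (array([ 0.3, -0.8]), -0.1)
-114.0 11.2 -0.142 (array([-0.3,  0.4]), -0.4)
-106.0 10.0 -0.152 (array([-0.4,  0.1]), -0.5)
-98.0 8.7 -0.158 (array([ 0.6, -0.8]), 0.7)
-90.0 7.5 -0.16 (array([0.3, 0.1]), 0.2)
-82.0 6.2 -0.158 (array([ 1.1, -0.5]), 0.8)
11.2583
```

View pics/w3.png

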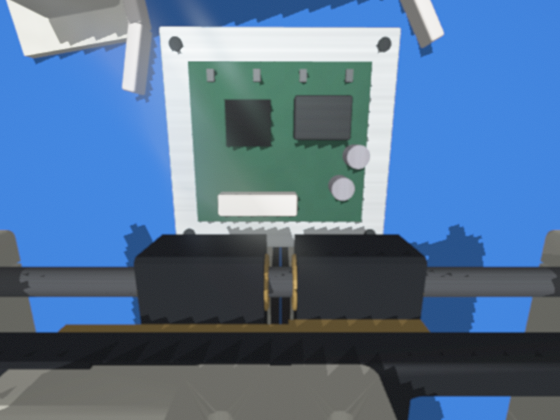

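w3 shows the carrier square to the fingers. Its front corners are at (161,28) and (399,28), between the flared rail tips at about (136,90) and (430,40). I'll check this in numbers.

```bash
python3 - <<'E'
from h import *
c=dict(np.load("w3.npz"))
a,b=[w2f(q[:2]) for q in plane(c,[(161,28),(399,28)],10)]
d=a-b; print(a,b,"front mid",(a+b)/2,np.linalg.norm(d),"th",np.arctan2(-d[0],d[1]))
print("rail tips",[w2f(q[:2]).round(1) for q in plane(c,[(136,93),(125,90),(440,38),(430,46)],12)])
o=get_obs();print("tool",w2f(o["position"][:2]),R.from_rotvec(o["tcp_rot"]).as_euler('zyx'))
E
```

```text
[-23.00660313  48.28493997] [-38.7311613 -52.3459298] front mid [-30.86888222  -2.03049491] 101.85201854557317 th -0.15500629464904445
rail tips [array([-47.1,  65. ]), array([-45.1,  69.5]), array([-45.7, -68.6]), array([-48.2, -64.2])]
tool [-140.51152652   15.58763689] [ 3.46753622e-01  5.42114628e-04 -3.14141334e+00]
```

The rail tips confirm the fixture frame to within 1 mm. The carrier origin is at (-80.3, 5.7) with a turn of -0.155, as planned. I'll continue to home and stop when the force rises.

```bash
python3 - <<'E'
import h
from h import *
h.D=60.5
from scipy.interpolate import CubicHermiteSpline as H
s=H([-80.3,-28],[5.7,0],[-.155,0])
def go(x,v):
    y,t=(float(s(x)),float(np.arctan(s(x,1)))) if x<-28 else (0.,0.)
    p,o=toolpose(x,y,t); move_l(p,v,o); f=ff(); print(round(x,1),round(y,1),round(t,3),f); return abs(f[0]).max()
for x in list(np.arange(-75,-27,6.))+[-20.,-12.,-6.]:
    if go(x,35)>25: break
else:
    for x in np.arange(-4,5,1.):
        if go(x,20)>12: break
c=capture("wrist");cv2.imwrite("pics/w4.png",c["image"][:,:,::-1]);np.savez("w4.npz",**c);print(get_obs()["time"])
E
```

```text
-75.0 4.9 -0.155 (array([-0.2, -1.1]), 0.4)
-69.0 3.9 -0.152 (array([-0.4,  0.1]), -0.2)
-63.0 3.0 -0.145 (array([-2.1,  0.3]), 0.1)
-57.0 2.2 -0.132 (array([0.2, 0.3]), -0.3)
-51.0 1.5 -0.114 (array([-0.3, -0.4]), 0.2)
-45.0 0.8 -0.092 (array([-0.7, -0.1]), -0.9)
-39.0 0.4 -0.064 (array([ 0.6, -0.9]), 0.1)
-33.0 0.1 -0.031 (array([-0.1, -1. ]), -0.3)
-20.0 0.0 0.0 (array([ 0.1, -0.8]), -0.4)
-12.0 0.0 0.0 (array([-0.2,  0. ]), -0.5)
-6.0 0.0 0.0 (array([-0.1, -0.6]), -0.5)
-4.0 0.0 0.0 (array([-2.6, -0.5]), 0.6)
-3.0 0.0 0.0 (array([-3. ,  0.2]), 1.2)
-2.0 0.0 0.0 (array([-1.9, -0. ]), 1.5)
-1.0 0.0 0.0 (array([-0.9, -1.4]), 0.5)
0.0 0.0 0.0 (array([-4.9,  0.9]), 3.4)
1.0 0.0 0.0 (array([-10.1,   2.8]), 5.7)
2.0 0.0 0.0 (array([-14.6,   4. ]), 9.1)
16.9417
```

View pics/w4.png

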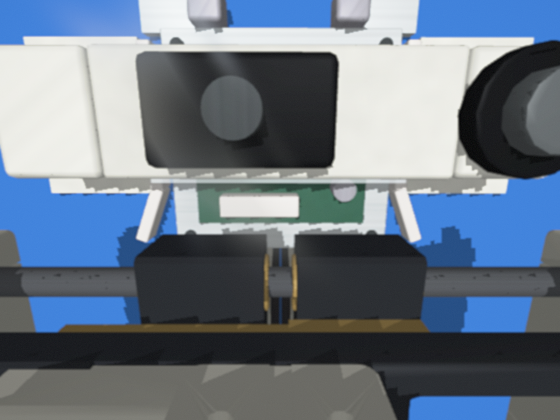

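Force rose to about 15 N, consistent with hitting the stops. In w4 the front edge is visible at the stops, at (207,25) and (350,25). I'll back off, rise and check that it is fully home.

```bash
python3 - <<'E'
import h
from h import *
p,o=toolpose(-25,0,0); move_l(p,100); p[2]=120; move_l(p,200)
q=f2w([-25,0]); movep([*q,230],down(np.pi+FY)); wait(.3)
c=capture("wrist");np.savez("w5.npz",**c);print(get_obs()["time"],ff())
i=c["image"][:240,:,::-1];cv2.imwrite("pics/w5.png",cv2.resize(i,(800,343)))
E
```

```text
18.95 (array([ 0.2, -0.2]), 1.0)
```

View pics/w5.png

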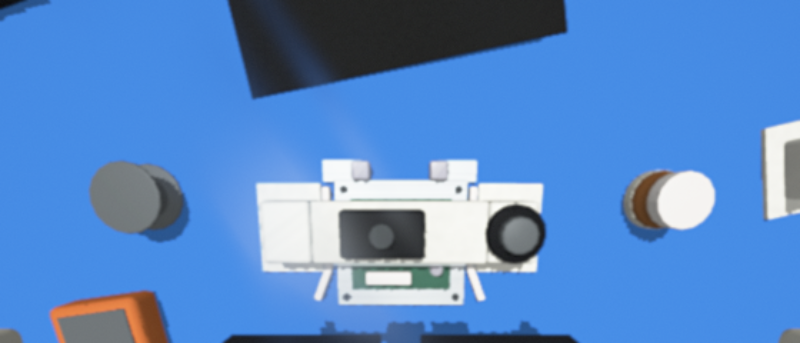

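w5 shows the carrier under the bridge, with its rear edge at about row 303 and its front edge at row 181 by the stops at (360,170) and (439,170). I'll measure the rear edge and re-fit the bridge and button from this same view.

```bash
python3 - <<'E'
import h
from h import *
c=dict(np.load("w5.npz")); P=cloud(c); S=P[105:215,170:390]
m=(S[...,2]>42)&(S[...,2]<50)
ct,sz,a=cv2.minAreaRect(S[m][:,:2].astype(np.float32)); a=(a+45)%90-45
print("bridge",ct,sz,np.deg2rad(a), "in F",w2f(ct))
m=(S[...,2]>65)&(S[...,2]<70.5);m[:,:160]=0; print("button",S[m].mean(0),m.sum(),w2f(S[m].mean(0)[:2]))
g=cv2.cvtColor(c["image"],cv2.COLOR_RGB2HSV)[...,1].astype(float)
pts=[]
for u in range(242,322,4):
    r=g[203:222,u]; k=np.argmax(np.diff(r)); pts.append((u,203+k+.5))
w=np.array([w2f(q[:2]) for q in plane(c,pts,10)]); k=np.polyfit(w[:,1],w[:,0],1);print("rear x at y=0",k[1],"slope",k[0],np.std(w[:,0]-np.polyval(k,w[:,1])))
cv2.imwrite("pics/w5z.png",cv2.resize(c["image"][105:150,215:345,::-1],(780,270),interpolation=cv2.INTER_CUBIC))
E
```

```text
bridge (662.857177734375, 47.45099639892578) (199.97909545898438, 44.445735931396484) -0.18760811404534047 in F [12.14408664 -0.36199927]
button [648.24213034 -32.52310983  67.79374595] 539 [ 12.89586953 -81.65709199]
rear x at y=0 -50.26393488793575 slope 0.00508456044781852 0.38563417379104276
```

View pics/w5z.png

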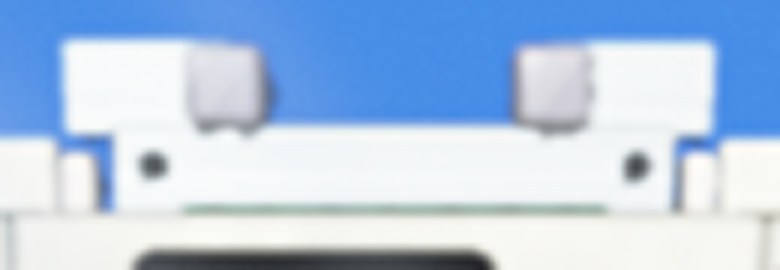

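The carrier is home: rear edge at -50.3 mm (ideal -50), square to 0.005 rad, with its front edge flush against both stops. Next I'll press the button at (648.0, -32.6).

```bash
python3 - <<'E'
from h import *
b=[648.0,-32.6]; o=down(np.pi+FY)
movep([*b,130],o); move_l([*b,81],100); wait(.2); print(ff())
for z in np.arange(79,69,-1.):
    move_l([*b,z],20); wait(.1); f=ff()[1]; print(z,f,round(get_obs()["position"][2],1))
    if f>14: break
c=capture("wrist"); wait(.3)
move_l([*b,81],60); move_l([*b,200],200)
movep([480,-60,330],o); wait(.5)
c=capture("wrist"); np.savez("w6.npz",**c); cv2.imwrite("pics/w6.png",c["image"][:,:,::-1]); print(get_obs()["time"],ff())
P=cloud(c); w=np.array([w2f(q) for q in P[:235,:,:2].reshape(-1,2)]); z=P[:235,:,2].ravel()
m=np.hypot(w[:,0]-12.5,w[:,1]+82)<10; print("button top z",np.median(z[m]))
E
```

```text
(array([-0.5,  0.3]), -0.3)
79.0 0.5 79.2
78.0 1.3 78.1
77.0 2.3 77.1
76.0 2.5 76.1
75.0 2.3 75.1
74.0 3.2 74.1
73.0 5.4 73.3
72.0 11.0 73.2
71.0 17.8 73.1
26.3667 (array([ 0. , -0.8]), 0.9)
button top z 68.23975410486455
```

View pics/w6.png

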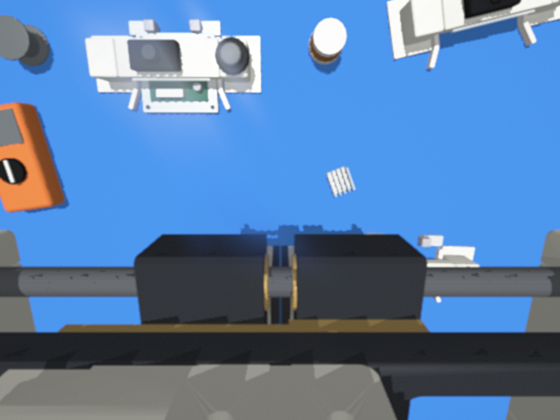

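In w6 the carrier is home at (180,95) and the button at (232,55) is back up at 68 mm. It bottomed out at 17.8 N. The loose items are undisturbed and the arm is clear.

```bash
python3 -c "
from cell import *
print(sign_off())"
```

```text
the job is handed in; nothing more can be done
None
```

The carrier is home against both end stops (rear edge measured at -50.3 mm, ideal -50), the button was pressed fully down and has sprung back, the arm is clear, and the job was handed in at about 26 s of the 72 s allowed.

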